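# Press a wick tab home in a candle glass

### The job

Draw the wooden-handled wick setter out of the stoneware crock and lower it into the glass that has the brass wick tab on its bottom, so that its hollow foot slips over the tab's clip and sits flat on the tab. With the setter upright, press lightly, about 6 N, so that the foam sticker under the tab is squeezed down but never pushed hard, keep that up for three seconds, and finish the program still holding the setter pressed there. Leave the tab's glass standing where it is, and do not knock the crock, the other two glasses or the bottles about.

Things in the scene. Friction and masses are not known exactly. Their poses are not given: they have to be found in the camera images.
- setter: wick setter, 218 mm long, about 0.12 kg, at the start standing foot down in the crock, leaning about 25 degrees on its rim. Origin: centre of the foot's open end; z runs up the axis. Along z: hollow steel foot 0 to 20 mm, 24 mm outside, bore 17 mm wide, 16 mm deep, open below; steel rod 10 mm thick, 20 to 114 mm; round wooden handle 22 mm thick, 114 to 218 mm
- setter_foot (a point): centre of the setter's open foot end (the same point as the setter's origin); axes as the setter
- setter_grip (a point): point on the setter's axis in the handle, 185 mm above the foot end and 33 mm below the top of the handle, a good place to grip; axes as the setter
- crock: round stoneware tool crock, loose, 0.8 kg, 72 mm outside diameter, 101 mm tall, wall 6 mm, floor 6 mm; origin: centre of its underside, z up. The setter leans to the crock's own -x side
- glass: clear candle tumbler with the wick tab in it, loose, about 0.3 kg, 95 mm tall, 74 mm diameter at the foot and 84 mm at the rim, wall 3.5 mm, base 10 mm thick; origin: centre of its underside, z up
- tab_top (a point): centre of the upper face of the brass wick tab, on the glass's axis 17 mm above its underside; z up. The tab, a 32 mm disc on a white foam sticker 5 mm thick, carries at its centre an upright clip (for a wooden wick) 6 mm by 6 mm, 7.5 mm tall above this face. The point goes down with the tab
- wick_tab (a joint): how far the foam sticker under the tab is squeezed down (m): 0 free, 0.004 fully squashed; it springs back and pushes with about 2.5 N per mm, 10 N just as it is fully squashed, and is hard beyond that
- empty_glass: bystander: the same tumbler, loose, with nothing in it; origin: centre of its underside
- candle: bystander: the same tumbler, loose, with a finished salmon-coloured candle and wooden wick in it; origin: centre of its underside
- amber_bottle: bystander: brown bottle with white cap, loose, 62 mm diameter, 135 mm tall; origin: centre of its underside
- dye_bottle: bystander: small purple dropper bottle with white top, loose, 29 mm diameter, 90 mm tall; origin: centre of its underside
There are look-alikes about, which are no part of the job. What is shaped like the crock but green or purple is not meant.

How it is judged:
On the way, in this order (a step that is already met when the one before it is completed fails the run):
1. the setter is held clear above the crock by the gripper (z of setter_foot in the frame of crock above 0.105 m and contact force between the fingers and setter above 1 N), for 0.2 s.
2. the setter sits upright over the clip, flat on the tab, and presses lightly for three seconds (horizontal distance between setter_foot and tab_top below 0.006 m and z of setter_foot in the frame of tab_top below 0.003 m and angle between setter's own z axis and vertical below 0.12 rad and contact force between setter and glass between 2 and 12 N and value of joint wick_tab above 0.0007 m and contact force between the fingers and setter above 1 N), for 3 s.
At the end, for the whole second after the job is handed in: Held by the gripper at rest, the setter is upright within 7 degrees, flat on the tab over its clip (within 6 mm of centre), pressing with 2 to 12 N, foam squeezed 0.7 mm or more. Its glass stands upright; glasses and bottles are within 25 mm of their starts, the crock stands within 40 mm (all of step 2 and linear speed of setter below 0.02 m/s and angle between glass's own z axis and vertical below 0.05 rad and distance of each of glass, empty_glass, candle, amber_bottle, dye_bottle from where it was at the start of the episode below 0.025 m and angle between crock's own z axis and vertical below 0.1 rad and distance of crock from where it was at the start of the episode below 0.04 m); the arm keeps its last pose, push and grip.
It fails at once if the setter is pushed hard (over 20 N) on the tab or glass (contact force between setter and glass above 20 N).
It fails at once if the tab's glass is tipped (angle between glass's own z axis and vertical above 0.2 rad).
It fails at once if the tab's glass is pushed away (distance of glass from where it was at the start of the episode above 0.025 m).
It fails at once if the crock is knocked over or away (angle between crock's own z axis and vertical above 0.3 rad or distance of crock from where it was at the start of the episode above 0.04 m).
It fails at once if a bystander glass or bottle is knocked about (distance of any of empty_glass, candle, amber_bottle, dye_bottle from where it was at the start of the episode above 0.025 m).
It also fails if it takes over 54 s, if anything falls off the work surface, if the arm or the gripper's body presses on something with over 40 N, if the wrist force passes 120 N, or if a joint passes its speed limit or range.

### The arm

A 6-joint arm with a two-finger parallel gripper is mounted at the origin on the work surface. World frame = base frame: x ahead of the robot, y to its left, z up, the work surface at z = 0. Lengths are in m, angles in rad, forces in N, time in s.
With the tool pointing down it reaches from about 0.4 to 0.925 m from the base axis. Payload 3.4 kg.
Tool frame: the origin (TCP) lies at the centre of the arm's flange, where the gripper is bolted on; the fingertips stand 173 mm ahead of it and the grasp point (between the pads) lies 155 mm ahead of it; z points along the fingers, y is the line along which they close (so a half turn about z gives the same grasp; the last joint's range is limited). The gripper opens to 85 mm and grips with 20 to 120 N. Pads are 22 mm wide; open, the fingers measure 114 mm over their backs; the gripper's body (76 mm by 85 mm) begins 54 mm behind the grasp point. The pads swing forward as they close: fully open they stand 13 mm farther back than shut.
Start: joints at [-1.208, 0.307, 1.506, -0, 1.328, -0.073], TCP at [0.243, -0.521, 0.405] pointing down, gripper open.
Joint ranges: [-3.12, 3.12], [-1.05, 2.28], [0.14, 2.33], [-1.42, 4.57], [0.1, 2.73], [-2.68, 2.68]. Speed limits (rad/s): [2.57, 2.57, 3.14, 3.14, 3.14, 3.14].

### API

Orientations are given as a unit quaternion [x, y, z, w].
In Python, from workcell import r gives the robot as it stands.
- The arm moves only by the tool apply_moves, never from a script. Its argument "motion" is a list of rows, each a list of 6 numbers: the shift along the tool's x, y, z as a fraction of full scale, then the turn, a rotation vector about the tool's x, y, z as a fraction of full scale. A call has 1 to 20 rows; each row shifts and turns the commanded pose from where the row before left it, along the tool's axes as they then stand; what a row does not reach is not made up. Full scale, the value 1, is 0.025 m for a shift and 0.12 rad for a turn. A row lasts 1/10 s, in which the tool goes at most 50 mm and 8.59 degrees, less where a joint would pass 70% of its speed; a pose out of reach is approached as far as the arm can. A call with a number of a shift or a turn outside -1 to 1 is refused whole. A call with a gripper value outside its range is refused whole. "gripper" is the closure, from 0 (fully open) to 1 (shut), set as the call begins (left out, the last holds). The fingers move at their own pace and stop on an object; the grip force is fixed at half the most. Time passes only in rows, so rows that do not move let the fingers close. It gives the time, the measured TCP pose, the force, the opening and the grip force at its end, in the units of the state.
- r.observe(): the state, without advancing time (a new reading comes with each control period).
- r.snapshot(name): name is "scene" or "top"; returns the picture (480x640x3 uint8, red, green, blue); there is no depth.
- r.calibration(name): a dict with "mtx" (3x3 intrinsics, pixels), "cam_to_world" (4x4, takes a point from camera to world coordinates). Camera axes: x right, y up, looking along -z (the intrinsics and any distortion apply to the point x, -y, -z); pixel columns grow to the right and rows downward; lengths in m; the calibration is good to about 2 mm. A picture is of the moment at which its call begins. calibration takes no time and is no camera call.
- r.finish_job(): hands the job in; it is judged then, once.
The state is a dict: "t": time; "joint_pos": joint angles; "joint_velocities": joint speeds; "joint_torque": joint torques, N m; "position": TCP position; "ee_rot": TCP orientation; "wrist_force": force on the tool from outside, world axes, zero at the start; "ft_torque": the same for the moment, N m; "finger_gap": finger opening in m; "grip_force": force on a finger pad.
Only numpy, scipy, OpenCV 4.12 (cv2) and the standard library are available. Lean on these libraries where they do the work, as an engineer would, in place of code of your own. Each camera call takes 0.05 s, during which the arm holds its last target. There are 200 camera calls.

## Working session

There is one attempt and no reset: what is moved stays moved. The work goes in short steps, Python scripts to look and compute and a tool call to move; the robot and the scene stay as the last step left them, time stands still between calls to the robot, and variables do not carry over. Pictures are saved under pics/ and viewed, at most 10 in all, crops included, and the job is handed in when it is done.

Besides the shell and the picture viewer there is one more tool, called after "Request:" as name(argument=value, ...), one argument or row to a line, values as JSON. apply_moves: Moves the arm, as the interface text tells. Its arguments: {"type":"object","properties":{"motion":{"type":"array"},"gripper":{"type":"number"}},"required":["motion"]}

```bash
mkdir -p pics; python3 - <<'E'
from workcell import r
import cv2
for n in("scene","top"):
    im=r.snapshot(n);cv2.imwrite(f"pics/{n}0.png",im[:,:,::-1]);c=r.calibration(n);print(n,c["mtx"],c["cam_to_world"],c.keys())
print(r.observe())
E
```

```text
scene [[538.00571102   0.         318.21549432]
 [  0.         538.00571102 234.16793759]
 [  0.           0.           1.        ]] [[-0.5362188  -0.70809695  0.45942149  1.07191162]
 [ 0.84402944 -0.4439075   0.30093262  0.3339401 ]
 [-0.00914883  0.54913099  0.83568622  1.04115413]
 [ 0.          0.          0.          1.        ]] dict_keys(['mtx', 'cam_to_world'])
top [[529.56079229   0.         324.45638369]
 [  0.         529.56079229 238.82811139]
 [  0.           0.           1.        ]] [[-0.02732677  0.98598955 -0.16455353  0.40993525]
 [-0.99888732 -0.03326364 -0.03343127 -0.01499568]
 [-0.03843654  0.16345687  0.98580144  1.06182931]
 [ 0.          0.          0.          1.        ]] dict_keys(['mtx', 'cam_to_world'])
{'t': 0.1, 'joint_pos': array([-1.20852995e+00,  3.07484477e-01,  1.50755556e+00,  9.36174749e-06,
        1.32839481e+00, -7.34906666e-02]), 'joint_velocities': array([-0.00111321, -0.00336296, -0.00535619,  0.00030182,  0.00028346,
        0.00122943]), 'joint_torque': array([-1.44539536e-04, -4.58529067e+01, -2.52607495e+01,  3.40395036e-05,
        5.58056025e-03,  1.69218487e-05]), 'position': array([ 0.24257863, -0.5209803 ,  0.40387588]), 'ee_rot': array([ 9.76358052e-01,  2.16157596e-01, -1.28037833e-04, -9.12165594e-04]), 'wrist_force': array([-0.4691385 ,  0.36506557, -0.70552088]), 'ft_torque': array([ 0.01303129, -0.00891485, -0.01228912]), 'grip_force': 0.0, 'finger_gap': 0.08512095550855296}
```

View pics/scene0.png

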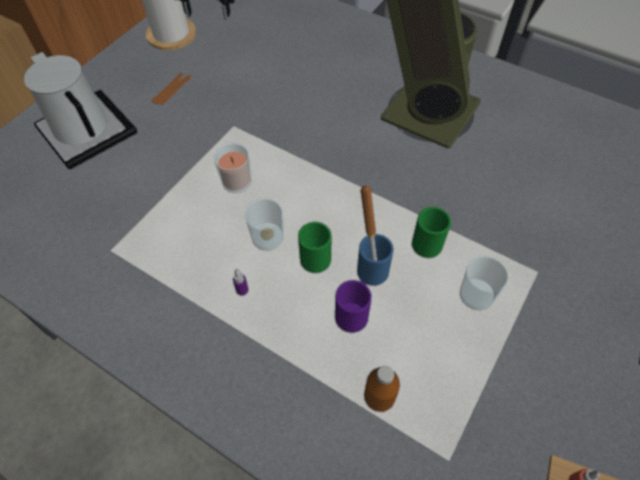

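View pics/top0.png

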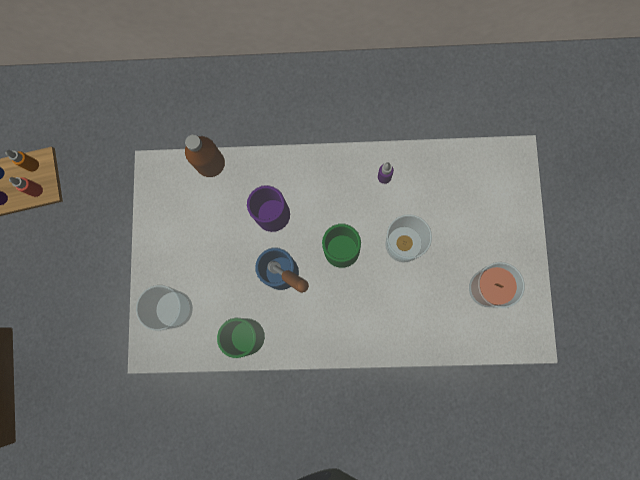

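The tab's glass is at top (404,243) / scene (266,234). The blue crock is at top (276,268) / scene (375,260), with the setter's handle tip at top (304,286) / scene (367,190).

```bash
cat >h.py <<'E'
import numpy as np,cv2
from workcell import r
def ray(n,uv):
    c=r.calibration(n);M=c["cam_to_world"];K=c["mtx"]
    d=np.array([(uv[0]-K[0,2])/K[0,0],-(uv[1]-K[1,2])/K[1,1],-1]);d=M[:3,:3]@d
    return M[:3,3],d/np.linalg.norm(d)
def plane(n,uv,z):
    o,d=ray(n,uv);return o+d*(z-o[2])/d[2]
def tri(a,b):
    (o1,d1),(o2,d2)=ray("scene",a),ray("top",b)
    s=np.linalg.lstsq(np.c_[d1,-d2],o2-o1,rcond=None)[0]
    p,q=o1+s[0]*d1,o2+s[1]*d2
    return (p+q)/2,np.linalg.norm(p-q)
def blob(im,lo,hi,box,minS=100,minV=40):
    h=cv2.cvtColor(im,cv2.COLOR_RGB2HSV);m=cv2.inRange(h,(lo,minS,minV),(hi,255,255))
    k=np.zeros_like(m);x0,y0,x1,y1=box;k[y0:y1,x0:x1]=m[y0:y1,x0:x1]
    n,l,s,_=cv2.connectedComponentsWithStats(k);i=1+np.argmax(s[1:,4])
    return np.argwhere(l==i)[:,::-1].astype(float)
def axis(p):
    c=p.mean(0);w=np.linalg.svd(p-c,full_matrices=False)[2][0];t=(p-c)@w
    return c,w,c+w*t.min(),c+w*t.max()
def line3(bs,bt):
    N=[];D=[]
    for n,(c,w,_,_) in(("scene",bs),("top",bt)):
        o,d1=ray(n,c-30*w);_,d2=ray(n,c+30*w);v=np.cross(d1,d2);v/=np.linalg.norm(v);N.append(v);D.append(v@o)
    d=np.cross(*N);d/=np.linalg.norm(d);d*=np.sign(d[2])
    return np.linalg.lstsq(np.array(N+[d]),np.array(D+[0.]),rcond=None)[0],d
def near(p,d,n,uv):
    o,e=ray(n,uv);s=np.linalg.lstsq(np.c_[d,-e],o-p,rcond=None)[0];return p+d*s[0]
E
python3 - <<'E'
from h import *
S=cv2.imread("pics/scene0.png")[:,:,::-1].copy();T=cv2.imread("pics/top0.png")[:,:,::-1].copy()
a=axis(blob(S,0,20,(350,170,390,250)));b=axis(blob(T,0,20,(265,255,320,300)))
print(a,b);p,d=line3(a,b);print("dir",d,np.degrees(np.arccos(d[2])))
for n,x in(("scene",a),("top",b)):
    for e in x[2:]:print(n,near(p,d,n,e))
ts=blob(S,8,25,(255,225,280,245),50);tt=blob(T,8,30,(390,230,420,256),60)
print(len(ts),len(tt),ts.mean(0),tt.mean(0),tri(ts.mean(0),tt.mean(0)),plane("top",tt.mean(0),.017),plane("scene",ts.mean(0),.017))
for lo,hi in((100,118),):
    q=blob(T,lo,hi,(240,240,310,300),60);(x,y),R=cv2.minEnclosingCircle(q.astype(np.float32));print("crock",x,y,R,plane("top",(x,y),.101))
# other things on table plane, rough
for nm,uv,z in(("green_mid",(342,243),.1),("green_near",(237,337),.1),("purple",(267,206),.1),("dye",(387,168),.08),("candle",(499,285),.08),("empty",(158,307),.095),("amber",(194,143),.135),("glassrim",(409,239),.095)):print(nm,plane("top",uv,z).round(3))
E
```

```text
(array([368.12807882, 210.45320197]), array([0.12333672, 0.99236488]), array([365.08754433, 185.9891195 ]), array([371.31377932, 236.08528739])) (array([292.79274611, 282.0984456 ]), array([0.80746881, 0.58991027]), array([281.42191199, 273.7912865 ]), array([304.34005574, 290.53453192]))
dir [-0.28283789 -0.35393713  0.891477  ] 26.940563723255714
scene [0.47202392 0.05255776 0.21190691]
scene [0.50484686 0.09363167 0.10845225]
top [0.50877556 0.09854796 0.09606936]
top [0.46794201 0.04744976 0.22477267]
16 198 [263.375  233.6875] [404.15151515 242.86363636] (array([ 0.57238073, -0.14014363,  0.01511407]), np.float64(0.0049127118035514426)) [ 0.57087185 -0.13774521  0.017     ] [ 0.57424205 -0.14159305  0.017     ]
crock 275.0204772949219 268.5818786621094 20.802413940429688 [0.518197   0.10958974 0.101     ]
green_mid [ 0.562 -0.014  0.1  ]
green_near [0.397 0.18  0.1  ]
purple [0.636 0.123 0.1  ]
dye [ 0.707 -0.105  0.08 ]
candle [ 0.477 -0.299  0.08 ]
empty [0.455 0.327 0.095]
amber [0.752 0.253 0.135]
glassrim [ 0.566 -0.138  0.095]
```

```bash
cat >>h.py <<'E'
from scipy.spatial.transform import Rotation as Ro
def delta(pos=None,z=None):
    s=r.observe();R=Ro.from_quat(s["ee_rot"])
    print("t",s["t"],"pos",s["position"].round(4),"q",s["joint_pos"].round(3),"zt",R.as_matrix()[:,2].round(3),"y",R.as_matrix()[:,1].round(3),"F",s["wrist_force"].round(2),"gap",s["finger_gap"].round(4))
    if pos is not None: print("shift units",(R.inv().apply(np.array(pos)-s["position"])/.025).round(2))
    if z is not None:
        z=np.array(z)/np.linalg.norm(z);c=R.as_matrix()[:,2];v=np.cross(c,z);n=np.linalg.norm(v)
        print("turn units",(R.inv().apply(v/n*np.arctan2(n,c@z))/.12).round(2))
E
python3 -c "
from h import *
delta((.402,-.034,.431),(.283,.354,-.891))"
```

```text
Traceback (most recent call last):
  File "h.py", line 33, in delta
    print("t",s["t"],"pos",s["position"].round(4),"q",s["joint_pos"].round(3),"zt",R.as_matrix()[:,2].round(3),"y",R.as_matrix()[:,1].round(3),"F",s["wrist_force"].round(2),"gap",s["finger_gap"].round(4))
                                                                                                                                                                                   ^^^^^^^^^^^^^^^^^^^^^
AttributeError: 'float' object has no attribute 'round'
```

```bash
sed -i 's/s\["finger_gap"\].round(4)/round(s["finger_gap"],4),"grip",s["grip_force"]/' h.py
python3 -c "
from h import *
delta((.402,-.034,.431),(.283,.354,-.891))"
```

```text
t 0.1 pos [ 0.2426 -0.521   0.4039] q [-1.209  0.307  1.508  0.     1.328 -0.073] zt [-0.001  0.002 -1.   ] y [ 0.422 -0.907 -0.002] F [-0.47  0.37 -0.71] gap 0.0851 grip 0.0
shift units [ 14.   -14.97  -1.06]
turn units [ 1.73  3.51 -0.  ]
```

Request:
apply_moves(
  motion=[
    [0.7, -0.75, -0.05, 0, 0, 0],
    [0.7, -0.75, -0.05, 0, 0, 0],
    [0.7, -0.75, -0.05, 0, 0, 0],
    [0.7, -0.75, -0.05, 0, 0, 0],
    [0.7, -0.75, -0.05, 0, 0, 0],
    [0.7, -0.75, -0.05, 0, 0, 0],
    [0.7, -0.75, -0.05, 0, 0, 0],
    [0.7, -0.75, -0.05, 0, 0, 0],
    [0.7, -0.75, -0.05, 0, 0, 0],
    [0.7, -0.75, -0.05, 0, 0, 0],
    [0.7, -0.75, -0.05, 0, 0, 0],
    [0.7, -0.75, -0.05, 0, 0, 0],
    [0.7, -0.75, -0.05, 0, 0, 0],
    [0.7, -0.75, -0.05, 0, 0, 0],
    [0.7, -0.75, -0.05, 0, 0, 0],
    [0.7, -0.75, -0.05, 0, 0, 0],
    [0.7, -0.75, -0.05, 0, 0, 0],
    [0.7, -0.75, -0.05, 0, 0, 0],
    [0.7, -0.75, -0.05, 0, 0, 0],
    [0.7, -0.75, -0.05, 0, 0, 0],
  ],
  gripper=0,
)

```text
t: 2.1
position: [0.4016, -0.0325, 0.4295]
ee_rot: [0.976, 0.216, -0.0, -0.0]
wrist_force: [-0.6, -0.5, -0.1]
finger_gap: 0.0857
grip_force: 0.0
```

Request:
apply_moves(
  motion=[
    [0, 0, 0, 0.25, 0.5, 0],
    [0, 0, 0, 0.25, 0.5, 0],
    [0, 0, 0, 0.25, 0.5, 0],
    [0, 0, 0, 0.25, 0.5, 0],
    [0, 0, 0, 0.25, 0.5, 0],
    [0, 0, 0, 0.25, 0.5, 0],
    [0, 0, 0, 0.25, 0.5, 0],
    [0, 0, 0, 0, 0, 0],
    [0, 0, 0, 0, 0, 0],
  ],
)

```text
t: 3.0
position: [0.4014, -0.0338, 0.4294]
ee_rot: [0.95, 0.21, 0.18, -0.146]
wrist_force: [0.4, 0.7, -0.5]
finger_gap: 0.0852
grip_force: 0.0
```

```bash
python3 -c "
from h import *
delta((.402,-.034,.431),(.283,.354,-.891))
for n in('scene','top'):cv2.imwrite(f'pics/{n}1.png',r.snapshot(n)[:,:,::-1])"
```

```text
t 3.0 pos [ 0.4014 -0.0338  0.4294] q [-0.408 -0.006  1.891  0.492  1.173  0.553] zt [ 0.28   0.353 -0.893] y [ 0.451 -0.869 -0.202] F [ 0.41  0.71 -0.48] gap 0.0852 grip 0.0
shift units [ 0.04  0.   -0.05]
turn units [-0.    0.03  0.  ]
```

View pics/scene1.png

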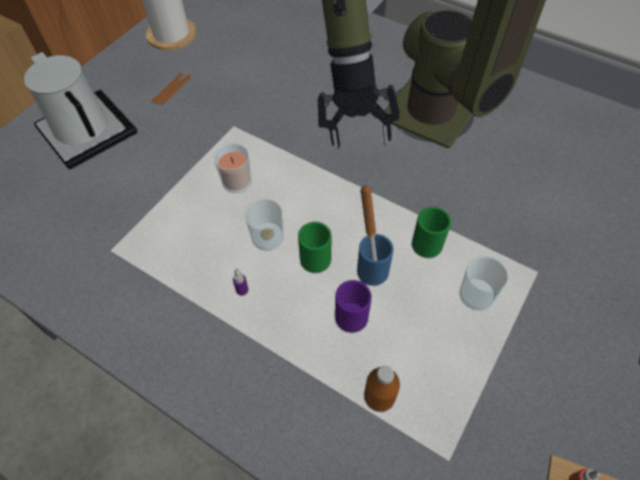

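Request:
apply_moves(
  motion=[
    [0, 0, 0.5, 0, 0, 0],
    [0, 0, 0.5, 0, 0, 0],
    [0, 0, 0.5, 0, 0, 0],
    [0, 0, 0.5, 0, 0, 0],
    [0, 0, 0.5, 0, 0, 0],
    [0, 0, 0.5, 0, 0, 0],
    [0, 0, 0.5, 0, 0, 0],
    [0, 0, 0.5, 0, 0, 0],
    [0, 0, 0.5, 0, 0, 0],
    [0, 0, 0.5, 0, 0, 0],
    [0, 0, 0, 0, 0, 0],
  ],
)

```text
t: 4.2
position: [0.4368, 0.0114, 0.3171]
ee_rot: [0.95, 0.211, 0.179, -0.147]
wrist_force: [-0.1, -0.3, 0.4]
finger_gap: 0.0855
grip_force: 0.0
```

```bash
python3 -c "
from h import *
delta((.439,.0115,.315))
a=r.snapshot('scene')[120:270,290:450];b=r.snapshot('top')[200:350,210:370]
cv2.imwrite('pics/c2.png',cv2.resize(np.hstack([a,b]),(800,375))[:,:,::-1])"
```

```text
t 4.2 pos [0.4368 0.0114 0.3171] q [-0.262  0.176  2.03   0.594  0.834  0.488] zt [ 0.278  0.355 -0.893] y [ 0.453 -0.868 -0.204] F [-0.07 -0.32  0.36] gap 0.0855 grip 0.0
shift units [0.04 0.05 0.1 ]
```

View pics/c2.png

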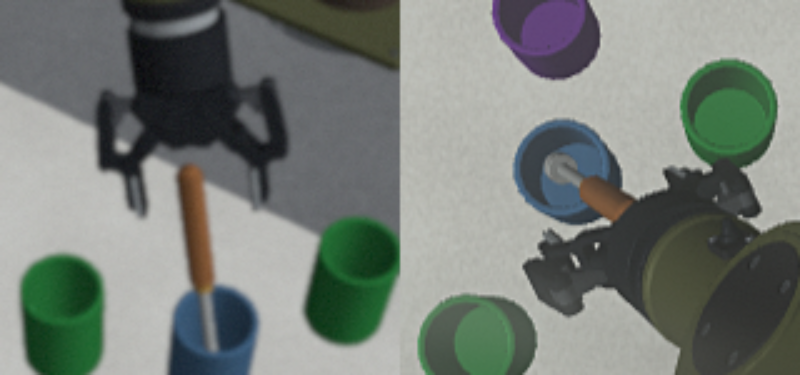

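The handle sits between the open fingers (crop: handle near (192,190), tips at (140,205) and (258,200)), so I'll close on it.

Request:
apply_moves(
  motion=[
    [0, 0.1, 0.05, 0, 0, 0],
    [0, 0, 0, 0, 0, 0],
  ],
)

```text
t: 4.5
position: [0.4388, 0.0087, 0.3171]
ee_rot: [0.95, 0.21, 0.181, -0.146]
wrist_force: [0.5, -0.0, 0.0]
finger_gap: 0.0851
grip_force: 0.0
```

Request:
apply_moves(
  motion=[
    [0, 0, 0, 0, 0, 0],
    [0, 0, 0, 0, 0, 0],
    [0, 0, 0, 0, 0, 0],
    [0, 0, 0, 0, 0, 0],
    [0, 0, 0, 0, 0, 0],
    [0, 0, 0, 0, 0, 0],
    [0, 0, 0, 0, 0, 0],
    [0, 0, 0, 0, 0, 0],
    [0, 0, 0, 0, 0, 0],
    [0, 0, 0, 0, 0, 0],
  ],
  gripper=1,
)

```text
t: 5.5
position: [0.4384, 0.009, 0.3167]
ee_rot: [0.95, 0.21, 0.181, -0.147]
wrist_force: [-0.6, -1.6, 1.6]
finger_gap: 0.0204
grip_force: 58.4
```

```bash
python3 -c "
from h import *
delta()"
```

```text
t 5.5 pos [0.4384 0.009  0.3167] q [-0.267  0.179  2.028  0.597  0.833  0.481] zt [ 0.282  0.354 -0.892] y [ 0.452 -0.869 -0.202] F [-0.62 -1.58  1.6 ] gap 0.0204 grip 58.42388033866882
```

```bash
python3 -c "
from h import *
p=r.observe()['position'];print(p)
delta(p+np.array([-.624*.029,-.781*.029,.135]))"
```

```text
[0.43836628 0.00896102 0.31667267]
t 5.5 pos [0.4384 0.009  0.3167] q [-0.267  0.179  2.028  0.597  0.833  0.481] zt [ 0.282  0.354 -0.892] y [ 0.452 -0.869 -0.202] F [-0.62 -1.58  1.6 ] gap 0.0204 grip 58.42388033866882
shift units [ 1.26 -0.63 -5.34]
```

Request:
apply_moves(
  motion=[
    [0.08, -0.04, -0.33, 0, 0, 0],
    [0.08, -0.04, -0.33, 0, 0, 0],
    [0.08, -0.04, -0.33, 0, 0, 0],
    [0.08, -0.04, -0.33, 0, 0, 0],
    [0.08, -0.04, -0.33, 0, 0, 0],
    [0.08, -0.04, -0.33, 0, 0, 0],
    [0.08, -0.04, -0.33, 0, 0, 0],
    [0.08, -0.04, -0.33, 0, 0, 0],
  ],
)

```text
t: 6.3
position: [0.4296, -0.002, 0.3843]
ee_rot: [0.95, 0.21, 0.181, -0.147]
wrist_force: [0.8, -0.1, -0.8]
finger_gap: 0.0209
grip_force: 58.6
```

Request:
apply_moves(
  motion=[
    [0.08, -0.04, -0.33, 0, 0, 0],
    [0.08, -0.04, -0.33, 0, 0, 0],
    [0.08, -0.04, -0.33, 0, 0, 0],
    [0.08, -0.04, -0.33, 0, 0, 0],
    [0.08, -0.04, -0.33, 0, 0, 0],
    [0.08, -0.04, -0.33, 0, 0, 0],
    [0.08, -0.04, -0.33, 0, 0, 0],
    [0.08, -0.04, -0.33, 0, 0, 0],
    [0, 0, 0, 0, 0, 0],
    [0, 0, 0, 0, 0, 0],
    [0, 0, 0, 0, 0, 0],
  ],
)

```text
t: 7.4
position: [0.4209, -0.0128, 0.4501]
ee_rot: [0.95, 0.21, 0.18, -0.147]
wrist_force: [0.1, 1.0, -1.7]
finger_gap: 0.0206
grip_force: 58.6
```

```bash
python3 -c "
from h import *
delta()
a=r.snapshot('scene');b=r.snapshot('top')
cv2.imwrite('pics/s3.png',a[:,:,::-1]);cv2.imwrite('pics/t3.png',b[:,:,::-1])
cv2.imwrite('pics/c3.png',cv2.resize(np.hstack([a[100:300,270:470],b[170:370,200:400]]),(800,400))[:,:,::-1])"
```

```text
t 7.4 pos [ 0.4209 -0.0128  0.4501] q [-0.336 -0.004  1.833  0.478  1.19   0.646] zt [ 0.281  0.354 -0.892] y [ 0.452 -0.869 -0.203] F [ 0.08  0.97 -1.68] gap 0.0206 grip 58.585612177848816
```

View pics/c3.png

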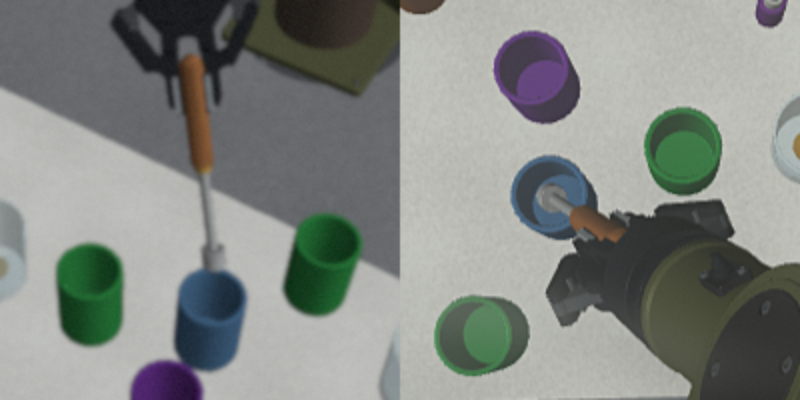

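Request:
apply_moves(
  motion=[
    [0.16, -0.08, -0.66, 0, 0, 0],
    [0.16, -0.08, -0.66, 0, 0, 0],
    [0.16, -0.08, -0.66, 0, 0, 0],
    [0, 0, 0, -0.25, -0.5, 0],
    [0, 0, 0, -0.25, -0.5, 0],
    [0, 0, 0, -0.25, -0.5, 0],
    [0, 0, 0, -0.25, -0.5, 0],
    [0, 0, 0, -0.25, -0.5, 0],
    [0, 0, 0, -0.25, -0.5, 0],
    [0, 0, 0, -0.25, -0.5, 0],
    [0, 0, 0, 0, 0, 0],
    [0, 0, 0, 0, 0, 0],
  ],
)

```text
t: 8.7
position: [0.4148, -0.0205, 0.5004]
ee_rot: [0.976, 0.217, 0.0, -0.001]
wrist_force: [0.2, -0.5, -1.4]
finger_gap: 0.0206
grip_force: 58.8
```

```bash
python3 -c "
from h import *
delta((.572,-.139,.485),(0,0,-1))"
```

```text
t 8.7 pos [ 0.4148 -0.0205  0.5004] q [-0.152  0.009  1.638  0.002  1.495  0.982] zt [ 0.     0.002 -1.   ] y [ 0.423 -0.906 -0.002] F [ 0.23 -0.5  -1.41] gap 0.0206 grip 58.75467360019684
shift units [3.69 6.96 0.61]
turn units [-0.01 -0.01 -0.  ]
```

Request:
apply_moves(
  motion=[
    [0.37, 0.7, 0.05, 0, 0, 0],
    [0.37, 0.7, 0.05, 0, 0, 0],
    [0.37, 0.7, 0.05, 0, 0, 0],
    [0.37, 0.7, 0.05, 0, 0, 0],
    [0.37, 0.7, 0.05, 0, 0, 0],
    [0.37, 0.7, 0.05, 0, 0, 0],
    [0.37, 0.7, 0.05, 0, 0, 0],
    [0.37, 0.7, 0.05, 0, 0, 0],
    [0.37, 0.7, 0.05, 0, 0, 0],
    [0.37, 0.7, 0.05, 0, 0, 0],
    [0, 0, 0, 0, 0, 0],
    [0, 0, 0, 0, 0, 0],
    [0, 0, 0, 0, 0, 0],
  ],
)

```text
t: 10.0
position: [0.5721, -0.1406, 0.4879]
ee_rot: [0.976, 0.216, -0.0, -0.0]
wrist_force: [0.1, 0.8, -1.3]
finger_gap: 0.0209
grip_force: 58.9
```

```bash
python3 -c "
from h import *
delta((.572,-.139,.485))
a=r.snapshot('scene');b=r.snapshot('top')
cv2.imwrite('pics/s4.png',a[:,:,::-1]);cv2.imwrite('pics/t4.png',b[:,:,::-1])
cv2.imwrite('pics/c4.png',cv2.resize(np.hstack([a[60:260,170:370],b[140:340,300:500]]),(800,400))[:,:,::-1])"
```

```text
t 10.0 pos [ 0.5721 -0.1406  0.4879] q [-0.313  0.277  1.34   0.     1.526  0.822] zt [-0.001  0.001 -1.   ] y [ 0.422 -0.907 -0.001] F [ 0.12  0.83 -1.32] gap 0.0209 grip 58.87994885444641
shift units [ 0.02 -0.06  0.12]
```

View pics/c4.png

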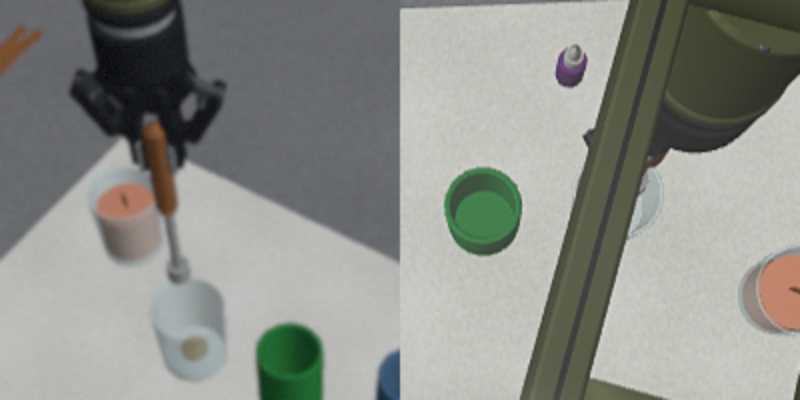

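```bash
python3 - <<'E'
from h import *
S=cv2.imread("pics/s3.png");T=cv2.imread("pics/t3.png");U=cv2.imread("pics/s4.png")
# origins: s3 (355,175), t3 (262,250), s4 (240,160); 50x60 px x... 
c=[S[175:245,350:395],T[245:315,260:305],U[140:210,235:280],U[195:265,245:290]]
cv2.imwrite("pics/c5.png",np.hstack([cv2.resize(x,None,fx=4.4,fy=8,interpolation=cv2.INTER_CUBIC) if 0 else cv2.resize(x,(196,305),interpolation=cv2.INTER_CUBIC) for x in c]))
a=axis(blob(S[:,:,::-1].copy(),0,20,(350,110,390,200)));b=axis(blob(T[:,:,::-1].copy(),0,20,(275,255,320,300)))
p,d=line3(a,b);print(a,b,d)
E
```

```text
(array([367.90317195, 155.59432387]), array([0.12014479, 0.99275638]), array([364.54109635, 127.81349432]), array([371.56006128, 185.81119916])) (array([296.40555556, 282.66666667]), array([0.91027829, 0.41399691]), array([284.81934048, 277.39722624]), array([310.20653679, 288.94338844])) [-0.18352439 -0.29719531  0.9370132 ]
```

View pics/c5.png

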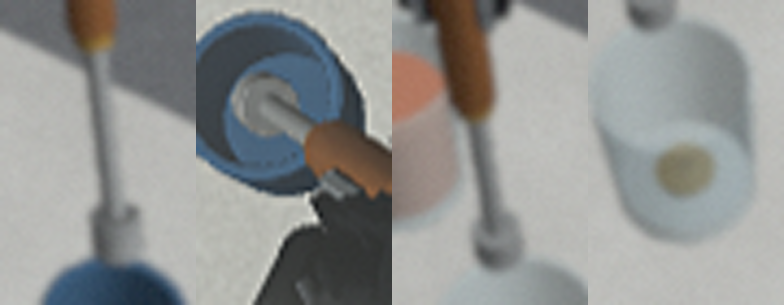

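```bash
python3 - <<'E'
from h import *
f,e1=tri((376.9,223.7),(275.8,268.6));h,e2=tri((371.1,184.9),(288,279))
d=(h-f)/np.linalg.norm(h-f);print("footTop",f,e1,"hb",h,e2,np.linalg.norm(h-f),d)
tz=np.array([.281,.354,-.892]);gp=np.array([.4209,-.0128,.4501])+.155*tz
print("grasp",gp,"dist to foottop along",(gp-f)@d,"nominal offset foottop",f-(gp+tz*.165))
print("tab",tri((267.5,234),(404.15,242.86)),plane("scene",(267.5,234),.017),plane("top",(404.15,242.86),.017))
# s4: foot top at nominal z, handle bottom
g=.4879-.155
for nm,uv,L in(("hb",(254.7,167.1),.071),("footmid",(259.1,195.6),.175),("footend",(259.3,200),.185)):print(nm,plane("scene",uv,g-L),"tcp .5721 -.1406")
E
```

```text
footTop [0.50980795 0.10170209 0.16625063] 0.00426583815798745 hb [0.48544202 0.07116385 0.24197634] 0.00017848412873203428 0.08520953820664831 [-0.285953   -0.35838985  0.88869995]
grasp [0.464455 0.04207  0.31184 ] dist to foottop along 0.1637256112489032 nominal offset foottop [-0.00101205  0.00122209  0.00159063]
tab (array([ 0.5700285 , -0.1359267 ,  0.01549074]), np.float64(0.004468224577871987)) [ 0.569934   -0.13311436  0.017     ] [ 0.57087926 -0.1377426   0.017     ]
hb [ 0.57923903 -0.12977108  0.2619    ] tcp .5721 -.1406
footmid [ 0.57075147 -0.13860334  0.1579    ] tcp .5721 -.1406
footend [ 0.57417054 -0.13686292  0.1479    ] tcp .5721 -.1406
```

The setter lies true along the tool axis, and the tab is about 4 mm off in tool -y. I'll shift and lower it into the glass.

Request:
apply_moves(
  motion=[
    [0, -0.17, 0, 0, 0, 0],
    [0, 0, 0.4, 0, 0, 0],
    [0, 0, 0.4, 0, 0, 0],
    [0, 0, 0.4, 0, 0, 0],
    [0, 0, 0.4, 0, 0, 0],
    [0, 0, 0.4, 0, 0, 0],
    [0, 0, 0.4, 0, 0, 0],
    [0, 0, 0.4, 0, 0, 0],
    [0, 0, 0.4, 0, 0, 0],
    [0, 0, 0.4, 0, 0, 0],
    [0, 0, 0.4, 0, 0, 0],
    [0, 0, 0, 0, 0, 0],
    [0, 0, 0, 0, 0, 0],
    [0, 0, 0, 0, 0, 0],
  ],
)

```text
t: 11.5
position: [0.5708, -0.1368, 0.3887]
ee_rot: [0.976, 0.216, 0.0, 0.0]
wrist_force: [0.6, -0.1, -1.7]
finger_gap: 0.0208
grip_force: 59.0
```

```bash
python3 - <<'E'
from h import *
delta((.5703,-.1368,.385),(0,0,-1))
a=r.snapshot('scene');b=r.snapshot('top');cv2.imwrite('pics/s6.png',a[:,:,::-1]);cv2.imwrite('pics/t6.png',b[:,:,::-1])
c=np.hstack([cv2.resize(a[180:260,225:305],(400,400),interpolation=cv2.INTER_CUBIC),cv2.resize(b[200:280,370:450],(400,400),interpolation=cv2.INTER_CUBIC)])
cv2.imwrite('pics/c6.png',c[:,:,::-1])
E
```

```text
t 11.5 pos [ 0.5708 -0.1368  0.3887] q [-0.307  0.335  1.505 -0.     1.3    0.828] zt [ 0.001 -0.    -1.   ] y [ 0.422 -0.907  0.001] F [ 0.59 -0.06 -1.71] gap 0.0208 grip 59.02849316596985
shift units [-0.02 -0.01  0.15]
turn units [ 0.01 -0.01 -0.  ]
```

View pics/c6.png

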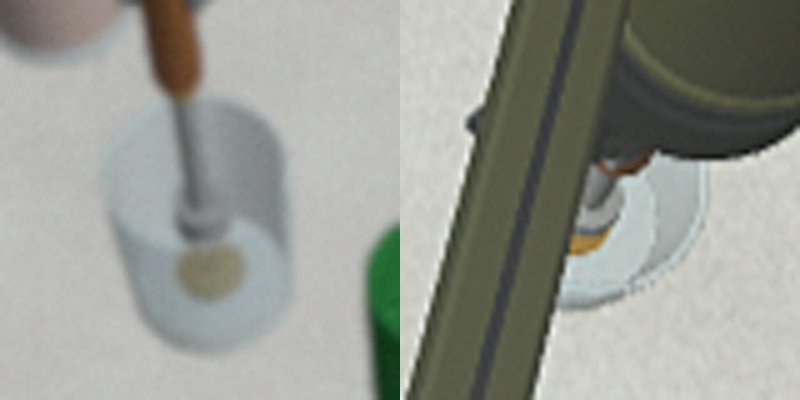

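```bash
python3 - <<'E'
from h import *
S=cv2.imread("pics/s6.png");T=cv2.imread("pics/t6.png")
f=plane("scene",(225+205/5-.4,180+221/5-.4),.0487);t=plane("scene",(225+211/5-.4,180+272/5-.4),.017)
print(f,t,t-f)
# handle edges and rod columns by row, for lateral centre
g=cv2.cvtColor(S,cv2.COLOR_BGR2GRAY).astype(int)
for v in(205,210,215,220,222,224,226,228,230,234,236):print(v,g[v,254:284])
E
```

```text
[ 0.56542302 -0.13811576  0.0487    ] [ 0.57078293 -0.13446854  0.017     ] [ 0.0053599   0.00364722 -0.0317    ]
205 [174 173 173 173 167 149 115  99 110 124 140 153 152 151 149 146 146 144
 140 138 138 134 132 139 152 170 182 188 190 193]
210 [175 175 174 173 170 168 144 110  98 109 129 143 151 154 154 148 144 142
 140 137 136 136 135 135 132 132 141 157 176 184]
215 [176 176 174 174 174 172 161 138 105 100 115 128 141 148 151 149 147 144
 141 140 137 137 135 134 131 132 135 151 176 185]
220 [174 173 176 175 172 158 142 129 111  97 103 116 127 129 136 138 141 145
 139 137 137 136 134 132 134 128 135 144 161 179]
222 [174 175 177 174 171 157 135 127 127 122 122 129 136 138 141 140 141 144
 145 140 139 134 134 133 130 133 135 144 161 174]
224 [174 175 176 176 171 152 126 108 112 123 123 127 131 132 130 131 141 157
 169 166 160 152 144 138 134 131 132 142 162 174]
226 [174 176 178 179 176 169 142 107  87  87  96 104 113 120 128 133 149 166
 176 176 174 174 168 158 150 137 132 140 158 175]
228 [160 166 167 174 174 173 167 148 129 117 120 128 128 135 137 145 153 159
 168 168 169 170 169 172 167 159 143 141 156 175]
230 [150 154 152 155 158 157 154 146 136 128 125 127 130 126 130 130 133 137
 144 157 167 171 171 170 171 170 161 155 159 174]
234 [149 149 151 151 153 144 132 118 117 117 121 118 121 124 125 131 132 132
 137 145 161 168 170 170 170 171 171 167 168 175]
236 [151 147 150 150 152 148 141 127 119 116 120 124 125 125 127 131 131 137
 142 153 164 170 170 170 170 173 171 168 167 175]
```

```bash
python3 - <<'E'
from h import *
t=plane("scene",(266.4,234.3),.017)
for uv in((265.1,223.4),(265.1,224)):
  for z in(.0465,.0487):
    f=plane("scene",uv,z);print(f.round(4),(t-f).round(4))
# expected pixels of setter if nominal, project
def proj(n,P):
    c=r.calibration(n);q=np.linalg.inv(c["cam_to_world"])@np.r_[P,1];K=c["mtx"];return K[0,0]*q[0]/-q[2]+K[0,2],-K[1,1]*q[1]/-q[2]+K[1,2]
print("foot nominal px",proj("scene",(.5708,-.1368,.0487)),"tab nominal",proj("scene",(.5703,-.1368,.017)))
T=cv2.imread("pics/t6.png")[:,:,::-1].copy();tt=blob(T,8,30,(390,230,425,262),60);print("top tab visible extents",tt.min(0),tt.max(0), proj("top",(.5703,-.1368,.017)))
T0=cv2.imread("pics/top0.png")[:,:,::-1].copy();q=blob(T0,8,30,(385,225,425,262),60);print(q.min(0),q.max(0),cv2.minEnclosingCircle(q.astype(np.float32)),cv2.fitEllipse(cv2.findContours(cv2.inRange(cv2.cvtColor(T0,cv2.COLOR_RGB2HSV),(8,60,40),(30,255,255))[230:260,390:420],0,1)[0][0]))
E
```

```text
[ 0.564  -0.1407  0.0465] [ 0.0079  0.006  -0.0295]
[ 0.5651 -0.1397  0.0487] [ 0.0068  0.0049 -0.0317]
[ 0.5653 -0.1398  0.0465] [ 0.0066  0.005  -0.0295]
[ 0.5665 -0.1387  0.0487] [ 0.0055  0.004  -0.0317]
foot nominal px (np.float64(264.6805250252874), np.float64(225.7420662105421)) tab nominal (np.float64(266.0899750285712), np.float64(233.39687153818556))
top tab visible extents [403. 245.] [411. 250.] (np.float64(403.68897770822963), np.float64(243.16344232066268))
[396. 236.] [412. 250.] ((404.0126037597656, 242.56723022460938), 8.139796257019043) ((14.148271560668945, 12.880204200744629), (14.37342357635498, 15.703901290893555), 95.60205841064453)
```

```bash
python3 - <<'E'
from h import *
def proj(n,P):
    c=r.calibration(n);q=np.linalg.inv(c["cam_to_world"])@np.r_[P,1];K=c["mtx"];return np.array([K[0,0]*q[0]/-q[2]+K[0,2],-K[1,1]*q[1]/-q[2]+K[1,2]]).round(1)
T=cv2.imread("pics/t6.png");h=cv2.cvtColor(T,cv2.COLOR_BGR2HSV)
a=np.arange(0,360,15)*np.pi/180
for z in(.0487,.0687):
    print(z,proj("top",(.5708,-.1368,z)),[tuple(proj("top",(.5708+.012*np.cos(t),-.1368+.012*np.sin(t),z)).tolist()) for t in a[12:24:2]])
print("V");print(np.arange(402,422))
for v in range(228,254):print(v,h[v,402:422,2],'S',h[v,402:418,1])
E
```

```text
0.0487 [405.5 240.4] [(405.8, 246.5), (408.9, 245.6), (411.1, 243.2), (411.7, 240.1), (410.7, 237.1), (408.3, 234.9)]
0.0687 [406.7 238.7] [(407.0, 244.9), (410.1, 244.0), (412.4, 241.6), (413.0, 238.4), (412.0, 235.3), (409.5, 233.1)]
V
[402 403 404 405 406 407 408 409 410 411 412 413 414 415 416 417 418 419
 420 421]
228 [90 88 90 89 91 80 70 54 58 62 61 63 61 60 60 60 59 58 56 56] S [54 55 54 54 59 54 40  9 13  8 13  8 13  9  9 13]
229 [90 90 89 90 90 77 65 54 57 63 60 60 63 62 61 60 56 53 52 50] S [57 54 54 54 59 50 31 14  4 12  4  4  8  8  8  9]
230 [ 90  88  89  90  90  75  64  53  55  61  58  54  61  61  60  57  59  67
  66 141] S [57 55 57 57 59 48 28  5 14 13  9 14  8 13 13 18]
231 [ 90  90  89  90  85  71  57  52  72  65  59  69  70  59  66  75  69  70
 139 191] S [57 57 54 57 54 43 18 15 28 12  4 11 15 17 31 75]
232 [ 90  90  88  91  79  69  72  65 108 131 126  92  80  78  79  77  68  82
 189 193] S [ 54  59  55  56  52  48  18  67 106  25  20  22  38  82  81  96]
233 [ 90  89  91  90  75  79 126 113 110 120 121  91  84  82  74  68 106 167
 192 185] S [ 54  54  56  59  51 
[... 2220 characters left out ...]
56 151 167 196 204 199 198 201 197 198 197 198 200
 172 171] S [ 41  30 143 149 149 155 165  84  14  16  14  13  14  13  13  14]
250 [ 69  71 153 141 143 169 188 194 205 202 199 199 199 198 198 197 200 195
 167 170] S [ 41  79 163 163 123  81   8  12  20  18  13  13  12  13  13  14]
251 [ 66 153 189 181 186 193 208 201 200 199 199 198 200 198 197 200 202 184
 166 168] S [42 17  5  7 12 13 20 16 17 15 13 13 14 12 12 14]
252 [ 63 173 212 204 203 202 201 197 197 198 197 200 200 199 197 199 193 167
 161 162] S [40 18 17 18 16 18 15 17 16 15 12 13 13 13 13 14]
253 [ 63 205 203 198 199 201 200 197 197 200 200 198 199 201 198 202 161 159
 148 178] S [40 15 13 15 14 16 14 17 14 17 13 13 13 15 14 15]
```

Request:
apply_moves(
  motion=[
    [0.08, -0.03, 0, 0, 0, 0],
    [0, 0, 0.2, 0, 0, 0],
    [0, 0, 0.2, 0, 0, 0],
    [0, 0, 0.2, 0, 0, 0],
    [0, 0, 0.2, 0, 0, 0],
    [0, 0, 0, 0, 0, 0],
    [0, 0, 0, 0, 0, 0],
  ],
)

```text
t: 12.3
position: [0.572, -0.1352, 0.3679]
ee_rot: [0.976, 0.216, -0.0, -0.0]
wrist_force: [-0.0, -0.1, -1.4]
finger_gap: 0.0205
grip_force: 59.0
```

Request:
apply_moves(
  motion=[
    [0, 0, 0.05, 0, 0, 0],
    [0, 0, 0.05, 0, 0, 0],
    [0, 0, 0, 0, 0, 0],
    [0, 0, 0, 0, 0, 0],
  ],
)

```text
t: 12.7
position: [0.572, -0.1352, 0.3658]
ee_rot: [0.976, 0.216, 0.0, 0.0]
wrist_force: [0.3, 0.4, -1.2]
finger_gap: 0.0205
grip_force: 59.0
```

Request:
apply_moves(
  motion=[
    [0, 0, 0.04, 0, 0, 0],
    [0, 0, 0.04, 0, 0, 0],
    [0, 0, 0, 0, 0, 0],
    [0, 0, 0, 0, 0, 0],
  ],
)

```text
t: 13.1
position: [0.572, -0.1352, 0.3637]
ee_rot: [0.976, 0.216, -0.0, -0.0]
wrist_force: [-0.1, 0.3, -2.0]
finger_gap: 0.0206
grip_force: 59.0
```

Request:
apply_moves(
  motion=[
    [0, 0, 0.04, 0, 0, 0],
    [0, 0, 0.04, 0, 0, 0],
    [0, 0, 0, 0, 0, 0],
    [0, 0, 0, 0, 0, 0],
  ],
)

```text
t: 13.5
position: [0.572, -0.1352, 0.3617]
ee_rot: [0.976, 0.216, -0.0, -0.0]
wrist_force: [0.5, -0.0, -1.2]
finger_gap: 0.0203
grip_force: 59.0
```

```bash
python3 -c "
from h import *
delta()"
```

```text
t 13.5 pos [ 0.572  -0.1352  0.3617] q [-0.304  0.359  1.541 -0.     1.242  0.831] zt [-0.  0. -1.] y [ 0.422 -0.907 -0.   ] F [ 0.46 -0.05 -1.17] gap 0.0203 grip 59.02856111526489
```

Request:
apply_moves(
  motion=[
    [0, 0, 0.04, 0, 0, 0],
    [0, 0, 0.04, 0, 0, 0],
    [0, 0, 0, 0, 0, 0],
    [0, 0, 0, 0, 0, 0],
  ],
)

```text
t: 13.9
position: [0.572, -0.1352, 0.3597]
ee_rot: [0.976, 0.216, -0.0, -0.0]
wrist_force: [-0.5, 0.2, -2.2]
finger_gap: 0.0207
grip_force: 59.0
```

Request:
apply_moves(
  motion=[
    [0, 0, 0.04, 0, 0, 0],
    [0, 0, 0.04, 0, 0, 0],
    [0, 0, 0, 0, 0, 0],
    [0, 0, 0, 0, 0, 0],
  ],
)

```text
t: 14.3
position: [0.5721, -0.1352, 0.358]
ee_rot: [0.976, 0.216, 0.0, 0.0]
wrist_force: [-0.6, -0.2, 0.6]
finger_gap: 0.0206
grip_force: 59.1
```

```bash
python3 - <<'E'
from h import *
delta()
a=np.mean([r.snapshot('scene') for _ in range(3)],0).astype('uint8');b=r.snapshot('top');cv2.imwrite('pics/s7.png',a[:,:,::-1]);cv2.imwrite('pics/t7.png',b[:,:,::-1])
c=np.hstack([cv2.resize(a[205:255,240:290],(400,400),interpolation=cv2.INTER_CUBIC),cv2.resize(b[215:265,385:435],(400,400),interpolation=cv2.INTER_CUBIC)])
cv2.imwrite('pics/c7.png',c[:,:,::-1])
E
```

```text
t 14.3 pos [ 0.5721 -0.1352  0.358 ] q [-0.304  0.362  1.546  0.     1.233  0.831] zt [ 0. -0. -1.] y [ 0.422 -0.907  0.   ] F [-0.56 -0.21  0.61] gap 0.0206 grip 59.13714408874512
```

View pics/c7.png

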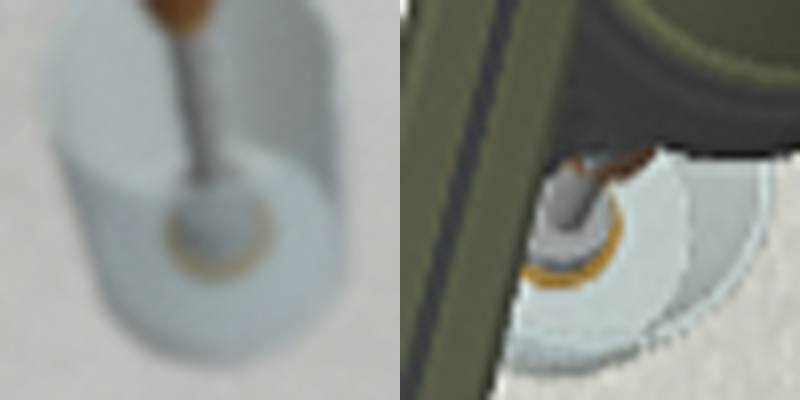

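Request:
apply_moves(
  motion=[
    [0, 0, 0.03, 0, 0, 0],
    [0, 0, 0.03, 0, 0, 0],
    [0, 0, 0, 0, 0, 0],
    [0, 0, 0, 0, 0, 0],
    [0, 0, 0, 0, 0, 0],
  ],
)

```text
t: 15.0
position: [0.5721, -0.1352, 0.3565]
ee_rot: [0.976, 0.216, 0.0, 0.0]
wrist_force: [0.3, 0.3, 3.0]
finger_gap: 0.0204
grip_force: 59.5
```

```bash
python3 - <<'E'
from h import *
delta()
print("baseline Fz ~ -1.5")
def proj(n,P):
    c=r.calibration(n);q=np.linalg.inv(c["cam_to_world"])@np.r_[P,1];K=c["mtx"];return np.array([K[0,0]*q[0]/-q[2]+K[0,2],-K[1,1]*q[1]/-q[2]+K[1,2]]).round(1)
C=r.calibration("scene")["cam_to_world"][:2,2];C/=np.linalg.norm(C)
p=np.array([.5715,-.136])
for z,R in((.016,.016),(.016,.012),(.0235,.012),(.036,.012),(.0435,.012)):
    print(z,R,"near",proj("scene",np.r_[p+R*C,z]),"far",proj("scene",np.r_[p-R*C,z]))
a=np.mean([r.snapshot('scene') for _ in range(4)],0)
h=cv2.cvtColor(a.astype('uint8'),cv2.COLOR_RGB2HSV)
for v in range(222,246):print(v,a[v,265:269].mean(0).round(),"R-B",(a[v,265:269,0]-a[v,265:269,2]).mean().round(1))
print((a[232,255:280,0]-a[232,255:280,2]).round())
E
```

```text
t 15.0 pos [ 0.5721 -0.1352  0.3565] q [-0.304  0.364  1.548 -0.     1.23   0.831] zt [ 0.001 -0.    -1.   ] y [ 0.422 -0.907  0.   ] F [0.3  0.25 2.96] gap 0.0204 grip 59.49972331523895
baseline Fz ~ -1.5
0.016 0.016 near [265.8 240.1] far [266.4 228.3]
0.016 0.012 near [265.9 238.6] far [266.3 229.8]
0.0235 0.012 near [265.6 236.8] far [266. 228.]
0.036 0.012 near [265.1 233.7] far [265.5 224.9]
0.0435 0.012 near [264.8 231.9] far [265.2 223. ]
222 [130. 135. 135.] R-B -4.9
223 [130. 134. 135.] R-B -5.0
224 [127. 131. 131.] R-B -4.6
225 [121. 125. 125.] R-B -4.4
226 [117. 120. 121.] R-B -3.9
227 [120. 124. 125.] R-B -5.6
228 [127. 135. 136.] R-B -9.2
229 [131. 139. 142.] R-B -11.0
230 [128. 137. 139.] R-B -11.0
231 [128. 136. 138.] R-B -10.2
232 [129. 137. 139.] R-B -10.0
233 [125. 133. 135.] R-B -10.2
234 [119. 127. 129.] R-B -10.5
235 [114. 123. 125.] R-B -10.4
236 [118. 125. 128.] R-B -10.1
237 [125. 132. 133.] R-B -7.4
238 [134. 140. 137.] R-B -3.0
239 [138. 143. 137.] R-B 1.2
240 [142. 149. 145.] R-B -2.8
241 [150. 160. 160.] R-B -10.2
242 [154. 166. 168.] R-B -13.6
243 [154. 166. 168.] R-B -13.9
244 [154. 166. 168.] R-B -13.2
245 [154. 166. 168.] R-B -13.8
[-12. -13. -13. -14. -12.  -6.  -2.  -7.  -9. -10.  -9. -10. -10. -11.
 -10. -10.  -9.  -5.  -2.  -6. -12. -14. -14. -15. -15.]
```

Brass ring is thin and even around the foot, so it is seated. Add a little more push and hold.

Request:
apply_moves(
  motion=[
    [0, 0, 0.02, 0, 0, 0],
    [0, 0, 0, 0, 0, 0],
    [0, 0, 0, 0, 0, 0],
    [0, 0, 0, 0, 0, 0],
    [0, 0, 0, 0, 0, 0],
    [0, 0, 0, 0, 0, 0],
    [0, 0, 0, 0, 0, 0],
    [0, 0, 0, 0, 0, 0],
    [0, 0, 0, 0, 0, 0],
    [0, 0, 0, 0, 0, 0],
    [0, 0, 0, 0, 0, 0],
    [0, 0, 0, 0, 0, 0],
    [0, 0, 0, 0, 0, 0],
    [0, 0, 0, 0, 0, 0],
    [0, 0, 0, 0, 0, 0],
  ],
)

```text
t: 16.7
position: [0.5721, -0.1352, 0.356]
ee_rot: [0.976, 0.216, 0.0, 0.0]
wrist_force: [-0.6, 0.6, 5.4]
finger_gap: 0.0209
grip_force: 59.6
```

Request:
apply_moves(
  motion=[
    [0, 0, 0, 0, 0, 0],
    [0, 0, 0, 0, 0, 0],
    [0, 0, 0, 0, 0, 0],
    [0, 0, 0, 0, 0, 0],
    [0, 0, 0, 0, 0, 0],
    [0, 0, 0, 0, 0, 0],
    [0, 0, 0, 0, 0, 0],
    [0, 0, 0, 0, 0, 0],
    [0, 0, 0, 0, 0, 0],
    [0, 0, 0, 0, 0, 0],
    [0, 0, 0, 0, 0, 0],
    [0, 0, 0, 0, 0, 0],
    [0, 0, 0, 0, 0, 0],
    [0, 0, 0, 0, 0, 0],
    [0, 0, 0, 0, 0, 0],
    [0, 0, 0, 0, 0, 0],
    [0, 0, 0, 0, 0, 0],
    [0, 0, 0, 0, 0, 0],
    [0, 0, 0, 0, 0, 0],
    [0, 0, 0, 0, 0, 0],
  ],
)

```text
t: 18.7
position: [0.5721, -0.1352, 0.356]
ee_rot: [0.976, 0.216, 0.0, 0.0]
wrist_force: [-0.4, 0.5, 5.4]
finger_gap: 0.0204
grip_force: 59.6
```

Request:
apply_moves(
  motion=[
    [0, 0, 0, 0, 0, 0],
    [0, 0, 0, 0, 0, 0],
    [0, 0, 0, 0, 0, 0],
    [0, 0, 0, 0, 0, 0],
    [0, 0, 0, 0, 0, 0],
    [0, 0, 0, 0, 0, 0],
    [0, 0, 0, 0, 0, 0],
    [0, 0, 0, 0, 0, 0],
    [0, 0, 0, 0, 0, 0],
    [0, 0, 0, 0, 0, 0],
  ],
)

```text
t: 19.7
position: [0.5721, -0.1352, 0.356]
ee_rot: [0.976, 0.216, 0.0, 0.0]
wrist_force: [0.1, 0.2, 5.6]
finger_gap: 0.0204
grip_force: 59.6
```

```bash
python3 -c "
from h import *
delta()
a=np.mean([r.snapshot('scene') for _ in range(4)],0)
for v in range(234,244):print(v,(a[v,265:269,0]-a[v,265:269,2]).mean().round(1))
F=[]
for i in range(4):
  r.snapshot('scene');F.append(r.observe()['wrist_force'][2])
print(F)"
```

```text
t 19.7 pos [ 0.5721 -0.1352  0.356 ] q [-0.304  0.364  1.548 -0.     1.228  0.831] zt [ 0.001 -0.    -1.   ] y [ 0.422 -0.907  0.   ] F [0.05 0.21 5.56] gap 0.0204 grip 59.56630825996399
234 -10.5
235 -10.4
236 -10.2
237 -8.6
238 -4.7
239 0.1
240 -2.2
241 -10.3
242 -13.6
243 -14.1
[np.float64(5.543793301430791), np.float64(5.191392871499576), np.float64(5.303239284374687), np.float64(6.261157899868974)]
```

```bash
python3 -c "
from h import *
print(r.finish_job())"
```

```text
the job is handed in; nothing more can be done
None
```

The setter is out of the crock and seated upright over the tab's clip, held at about 7 N (allowed 2–12 N) for more than three seconds, and the job is handed in; no verdict came back, and I didn't re-measure the other glasses, bottles or crock at the end.

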